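Unclip and open the specimen test cell

ROBOT

A 6-joint arm with a two-finger parallel gripper is mounted at the origin on the work surface. World frame = base frame: x ahead of the robot, y to its left, z up, the work surface at z = 0. Lengths are in m, angles in rad, forces in N, time in s.
With the tool pointing down it reaches from about 0.275 to 0.875 m from the base axis. Payload 12.5 kg.
Tool frame: the origin (TCP) lies at the very end of the fingers, on their centre line; the grasp point (between the pads) lies 19 mm behind it; x points along the fingers, y is the direction in which the jaws open and shut, and the axes are right-handed (so a half turn about x gives the same grasp; the last joint's range is limited). The gripper opens to 85 mm and grips with 20 to 120 N. Pads are 22 mm wide; open, the fingers measure 114 mm over their backs; the gripper's body (76 mm by 85 mm) begins 54 mm behind the grasp point. The pads swing forward as they close: fully open they stand 13 mm farther back than shut.
Start: joints at [-1.216, 0.351, 1.652, -0, 1.139, -0.085], TCP at [0.234, -0.498, 0.231] pointing down, gripper open.
Joint ranges: [-2.75, 2.75], [-0.79, 2.1], [0.01, 2.65], [-1.57, 4.71], [0.07, 3.14], [-2.87, 2.87]. Speed limits (rad/s): [2.22, 2.22, 2.79, 3.14, 3.14, 3.14].

INTERFACE

Orientations are given as [roll, pitch, yaw] about the fixed x, y, z axes, in that order (R = Rz(yaw) Ry(pitch) Rx(roll)).
In Python, from cell import r gives the robot as it stands.
- The arm moves only by the tool carry_out, never from a script. Its argument "moves" is a list of rows, each a list of 7 numbers: the closure, from -1 (fully open) to 1 (shut), then the shift along the world's x, y, z in units of 0.8 m (1.0 is 0.8 m), then the turn, a rotation vector about the world's x, y, z in units of pi/2 rad (1.0 is pi/2 rad). A call has exactly 5 rows; each row shifts and turns the commanded pose from where the row before left it; what a row does not reach is not made up. A row lasts 1/12 s, in which the tool goes at most 41.7 mm and 7.16 degrees, less where a joint would pass 70% of its speed; a pose out of reach is approached as far as the arm can. A call with a number of a shift or a turn outside -1 to 1 is refused whole. A call with a gripper value outside its range is refused whole. The fingers move at their own pace and stop on an object; "squeeze" is the grip in N (left out, the last holds). Time passes only in rows, so rows that do not move let the fingers close, or fill a call up. It gives the time, the measured TCP pose, the force and the opening at its end, in the units of the state.
- r.get_state(): the state, without advancing time (a new reading comes with each control period).
- r.camera(name): name is "side" or "top" or "wrist"; returns a dict with "frame" (400x640x3 uint8, red, green, blue), "z_map" (400x640 float32, m along the optical axis (not along the pixel's ray), 0 where there is no reading), "mtx" (3x3 intrinsics, pixels), "R" (3x3) and "t" (3): a world point X has camera coordinates R X + t. Camera axes: x right, y down, z forward; pixel columns grow to the right and rows downward; lengths in m; the calibration is good to about 2 mm. A picture is of the moment at which its call begins.
- r.sign_off(): hands the job in, once; it reports no verdict.
The state is a dict: "clock": time; "qpos": joint angles; "dq": joint speeds; "tau": joint torques, N m; "tool_pos": TCP position; "ee_rot": TCP orientation; "ft_force": force on the tool from outside, world axes, zero at the start; "ft_torque": the same for the moment, N m; "width": finger opening in m.
Only numpy, scipy, OpenCV 4.12 (cv2) and the standard library are available. Lean on these libraries where they do the work, as an engineer would, in place of code of your own. Each camera call takes 0.05 s, during which the arm holds its last target.

TASK

Open the aluminium specimen test cell. First pull its R-shaped spring clip out of the upright stud, straight towards its loop, and put the clip in the flat steel tray, lying wholly inside it; then lift the cell's lid by its ball knob, swing it all the way back and let go. Do not force the lid against the clip, and leave the amber bottle and the glass beaker standing where they are.

Things in the scene. Friction and masses are not known exactly. Their poses are not given: they have to be found in the camera images.
- cell: Test cell, bolted down: steel base plate 175 x 200 x 12 mm, on it an aluminium chamber 110 (x) x 140 (y) mm. Origin: on the work surface under the chamber's centre. z up; +x from the stud side (roughly facing the robot) to the lid's hinge; y along the hinge. Shut, the lid's flat top is at height 80 mm; its 44 mm wide tongue, under the clip, reaches to x = -94 mm. The hinge ears end at x = 75 mm.
- stud (a point): Centre of the cross hole (6 mm wide, along the cell's x) in the upright round steel stud, 14 mm diameter, fixed to the cell at x = -70 mm, y = 0; hole 82 mm above the work surface, stud top at 102 mm. The stud passes through the lid's tongue; the clip lies on the tongue, its leg through the hole. Axes as the cell's.
- clip_loop (a point): Centre of the flat round loop (28 mm outside, 4 mm thick) of the loose spring clip: an R-clip of 4 mm dark steel wire, 82 mm long, 35 g. At the start it lies level, this point 46 mm before the stud (cell -x), 6 mm to +y, 82 mm up, 65 mm free below. Clip axes: +x along the straight leg from loop to tip, y to the wavy arm, z normal to its plane. Can be pinched across the loop (along y) from above.
- clip_tip (a point): Tip of the clip's straight leg: 68 mm ahead of clip_loop along the clip's x and 6 mm to its -y. Axes as clip_loop. The sprung wavy arm grips the stud: 3 to 7 N along the clip's -x pulls it out, and the tip is clear of the stud after 30 mm.
- knob (a point): Centre of the black ball knob, 30 mm in diameter, on a 12 mm stalk on the lid near its front edge. With the lid shut it is 115 mm above the work surface, at cell x = -40 mm, y = 0. It moves with the lid.
- hinge (a point): Middle of the lid's hinge axis, fixed to the cell at x = 62 mm, y = 0, 75 mm above the work surface. The axis is the cell's y. The knob's centre is 110 mm from it.
- lid (a joint): Angle of the lid, rad: 0 shut, grows as it swings up and back about the hinge, stop at 1.65 (just past upright). A stiff hinge: the lid stays where it is left; lifting it at the knob takes about 2 to 4 N, so a light grip that lets the ball turn between the fingers is enough; it can also be pushed up from below.
- tray: Flat open steel tray, fixed: 160 (its x) x 130 (its y) mm outside, 24 mm high, walls and floor 4 mm. Origin: on the work surface under its centre. It stands to the left or to the right of the cell.
- bottle: Amber bottle, 60 mm in diameter, 150 mm tall, standing on the side of the cell away from the tray. Origin: centre of its underside. Leave it standing.
- beaker: Empty glass beaker, 70 mm in diameter, 90 mm tall, standing behind the cell to the left. Origin: centre of its underside. Leave it standing.
There are look-alikes about, which are no part of the job. Leave any purple look-alike of the bottle alone.

How it is judged:
By the outcome, as a careful person would: the job done as asked, in the order asked, and still so for the second after the job is handed in, with the robot touching nothing.
It also fails if it takes over 58 s, if anything falls off the work surface, if the arm or the gripper's body presses on something with over 40 N, if the wrist force passes 120 N, or if a joint passes its speed limit or range.

## Working session

There is one attempt and no reset: what is moved stays moved. The work goes in short steps, Python scripts to look and compute and a tool call to move; the robot and the scene stay as the last step left them, time stands still between calls to the robot, and variables do not carry over. Pictures are saved under pics/ and viewed, and the job is handed in when it is done.

Besides the shell and the picture viewer there is one more tool, called after "Emit:" in YAML: its name, and indented under it one key for each argument. carry_out: Moves the arm, as the interface text tells. Shifts and turns lie within -1 to 1; 1 stands for 0.8 m of shift or pi/2 rad of turn. Its arguments: {"type":"object","properties":{"moves":{"type":"array","items":{"type":"array","items":{"type":"number","minimum":-1,"maximum":1}}},"squeeze":{"type":"number"}},"required":["moves"]}

```bash
mkdir -p pics; ls; python3 - <<'E'
from cell import r
import cv2,pickle
s=r.get_state()
print({k:(v if not hasattr(v,'tolist') else v.tolist()) for k,v in s.items()})
d={}
for n in ["side","top","wrist"]:
    c=r.camera(n); d[n]=c
    cv2.imwrite(f"pics/{n}0.png",c["frame"][:,:,::-1])
    print(n,c["mtx"].tolist(),c["R"].tolist(),c["t"].tolist())
pickle.dump(d,open("c0.pkl","wb"))
E
```

```text
pics
{'clock': 0.0, 'qpos': [-1.2156150731402786, 0.3512529128394999, 1.652443496683904, 2.6076207683792712e-05, 1.1391040244062747, -0.08459443364230608], 'dq': [-0.0009321787996709667, 0.0010703059364495923, 0.0004830344300285424, 0.0004565349536715355, 0.0007792857137618169, 8.985570266593054e-05], 'tau': [-0.0009626656174077652, -50.61107397079468, -29.141124486923218, -0.00011189387805643491, 0.00455981120467186, -1.138353752594412e-05], 'tool_pos': [0.2340676455909017, -0.4973301327296653, 0.23074191460763474], 'ee_rot': [-1.6749868139681732, 1.5695883143915998, 1.9063706021104074], 'ft_force': [-0.6439206220553082, 0.6073425751080871, 0.033425982354017045], 'ft_torque': [0.044301996361178576, -0.015028174535284735, -0.003012087979274275], 'width': 0.08534615537453877}
side [[441.76896226704014, 0.0, 323.0723874884735], [0.0, 441.76896226704014, 201.315727272875], [0.0, 0.0, 1.0]] [[-0.9893635978186684, -0.1452908151733457, 0.007088747249342536], [-0.09204230691619202, 0.5875413627447631, -0.8039423864939405], [0.11264051246707764, -0.7960437965905469, -0.5946649383147309]] [0.6206282541499892, 0.13010024439296713, 1.0881169225523857]
top [[412.12506429647436, 0.0, 320.1074478408233], [0.0, 412.12506429647436, 202.5167514550207], [0.0, 0.0, 1.0]] [[-0.0048260290219029976, -0.9999759616333361, -0.004978513770585483], [-0.9916706636010103, 0.005426622232913394, -0.12868506799265164], [0.1287089911273174, 0.004316008181805146, -0.9916730144943762]] [-0.008138890262612502, 0.6180463243943547, 0.9428562831641346]
wrist [[308.3342516370284, 0.0, 319.93769771354766], [0.0, 308.3342516370284, 200.97606981137227], [0.0, 0.0, 1.0]] [[0.42547516176176525, -0.9049687576746982, -0.0015602424539870145], [-0.8656537761664009, -0.4074924940650646, 0.2908494577775351], [-0.26384545956421657, -0.12239859032418934, -0.9567675572227565]] [-0.5493616496885714, -0.03741151965866063, 0.3800586671765263]
```

View pics/top0.png

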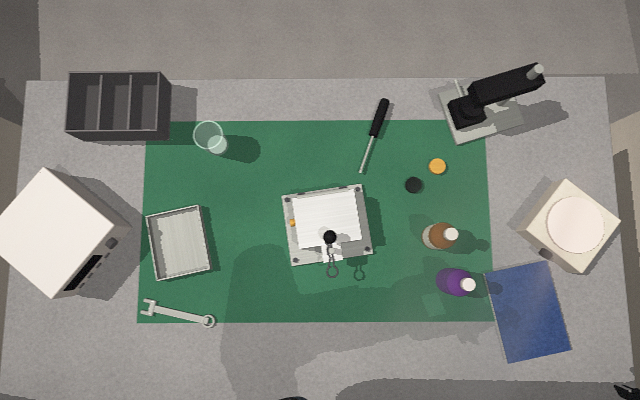

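View pics/side0.png

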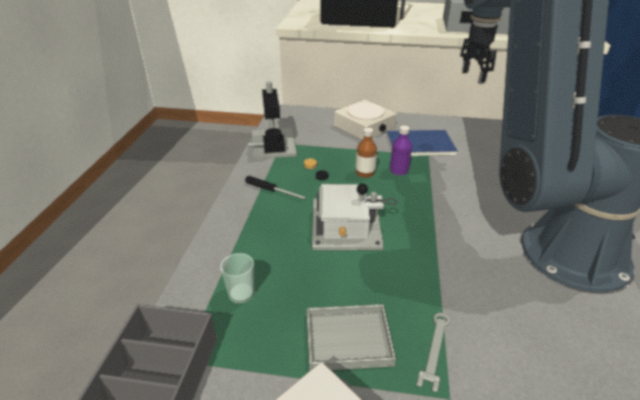

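View pics/wrist0.png

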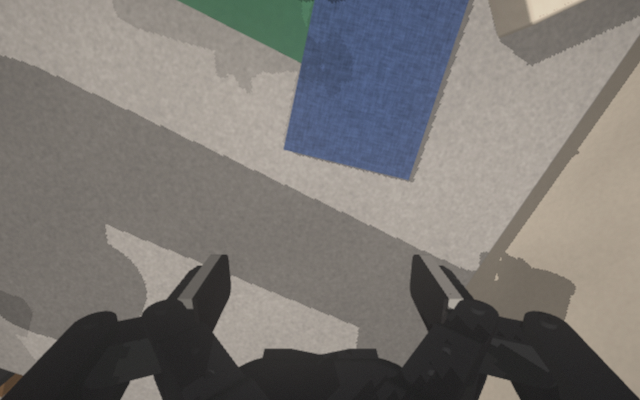

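```bash
cat > h.py <<'E'
import numpy as np,pickle,cv2
def unproj(c,u,v,z=None,depth=None):
    K=np.array(c["mtx"]);R=np.array(c["R"]);t=np.array(c["t"])
    d=np.linalg.inv(K)@np.array([u,v,1.]); o=-R.T@t; w=R.T@d
    if z is not None: return o+w*(z-o[2])/w[2]
    return o+w*depth
def proj(c,X):
    p=c["R"]@np.array(X)+c["t"]; q=c["mtx"]@p; return q[:2]/q[2]
E
python3 - <<'E'
from h import *
d=pickle.load(open("c0.pkl","rb"))
f=d["top"]["frame"][170:290,265:395,::-1]; cv2.imwrite("pics/top0z.png",cv2.resize(f,None,fx=5.5,fy=5,interpolation=cv2.INTER_CUBIC))
f=d["side"]["frame"][160:260,290:420,::-1]; cv2.imwrite("pics/side0z.png",cv2.resize(f,None,fx=6,fy=6,interpolation=cv2.INTER_CUBIC))
c=d["top"]
# height-based cloud
v,u=np.mgrid[0:400,0:640]
z=c["z_map"];K=c["mtx"]
P=np.stack([(u-K[0,2])/K[0,0]*z,(v-K[1,2])/K[1,1]*z,z],-1)
W=(P-c["t"])@c["R"]
def rect(m):
    n,l,st,ce=cv2.connectedComponentsWithStats(m.astype(np.uint8))
    for i in range(1,n):
        if st[i,4]>25: 
            q=W[l==i]; 
            r=cv2.minAreaRect(q[:,:2].astype(np.float32))
            print(st[i],q.mean(0).round(3),np.round(r[0],4),np.round(r[1],4),round(r[2],2))
H=W[...,2]
print("table z",np.median(H[100:320,150:280]))
print("76-90");rect((H>.074)&(H<.088)&(z>0))
print("tray");rect((H>.012)&(H<.03)&(u<230)&(v>180)&(v<300)&(u>140))
print("plate");rect((H>.006)&(H<.02)&(u<390)&(v>170)&(v<300)&(u>270))
print("high");rect((H>.095)&(z>0))
E
```

```text
table z 0.0005379635512120916
76-90
[ 64  71  97  62 829] [0.861 0.484 0.079] [0.8591 0.4801] [0.2229 0.1506] 89.89
[195 121  27  26 110] [0.789 0.259 0.082] [0.7827 0.2554] [0.0442 0.0662] 40.03
[209 131  15  19  41] [0.754 0.224 0.082] [0.7571 0.2243] [0.0139 0.0541] 57.51
[ 48 168  71 131 438] [0.526 0.521 0.081] [0.5587 0.5247] [0.2988 0.1494] 7.37
[ 292  188   70   90 3573] [ 0.571 -0.027  0.079] [ 0.543  -0.0312] [0.1971 0.144 ] 8.35
[429 224  12  25  42] [ 0.533 -0.263  0.081] [ 0.5336 -0.2668] [0.0548 0.0188] 9.25
[444 270  10  25  42] [ 0.434 -0.293  0.081] [ 0.4328 -0.296 ] [0.0161 0.0529] 89.5
tray
[146 205  66  76 616] [0.528 0.335 0.021] [0.5266 0.3318] [0.1601 0.132 ] 12.24
plate
[341 184  32  74 965] [ 0.558 -0.106  0.011] [ 0.5785 -0.0895] [0.1749 0.0744] 8.06
[305 187  34   7  72] [ 0.653 -0.014  0.011] [ 0.6533 -0.0148] [0.0055 0.0828] 8.7
[ 282  193   42   73 1043] [0.537 0.044 0.011] [0.5605 0.0332] [0.1754 0.0779] 8.49
high
[ 467   62   79   47 2003] [ 0.855 -0.413  0.166] [ 0.8604 -0.4191] [0.0511 0.1535] 16.99
[   0  169  100  130 3097] [0.546 0.609 0.096] [0.5
[... 313 characters left out ...]
] [0.5716 0.4727] [0.03   0.0165] 53.4
[432 222  27  26 497] [ 0.536 -0.281  0.119] [ 0.5371 -0.2842] [0.0559 0.0483] 6.99
[ 96 224  12  10  31] [0.555 0.479 0.096] [0.5555 0.4796] [0.0175 0.0259] 51.62
[323 230  14  14 151] [ 0.533 -0.032  0.124] [ 0.5334 -0.0317] [0.0282 0.0284] 89.63
[ 78 245  13  15  63] [0.502 0.514 0.096] [0.5037 0.5125] [0.0308 0.0276] 3.89
[329 248   6   6  30] [ 0.504 -0.036  0.101] [ 0.5034 -0.0362] [0.0111 0.011 ] 89.5
[448 270  28  26 523] [ 0.434 -0.311  0.12 ] [ 0.433  -0.3146] [0.0479 0.054 ] 86.28
[614 383  26  17 294] [ 0.26  -0.532  0.276] [ 0.2619 -0.5324] [0.0352 0.0239] 60.09
[280 397  28   3  65] [0.236 0.037 0.227] [0.2351 0.0394] [0.0053 0.0544] 14.64
```

```bash
python3 -c "
import cv2;print(cv2.imread('pics/top0z.png').shape)"
```

```text
(600, 715, 3)
```

View pics/top0z.png

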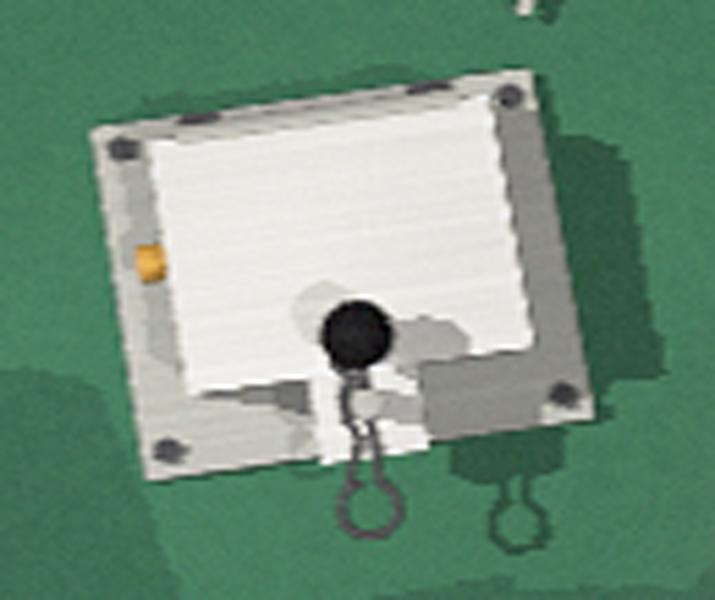

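View pics/side0z.png

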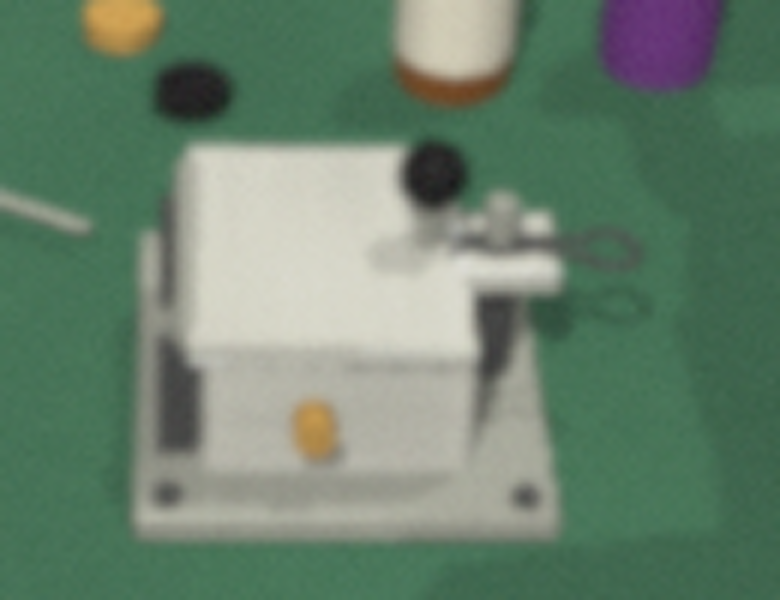

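```bash
python3 - <<'E'
from h import *
from cell import r
from scipy.spatial.transform import Rotation as Ro
d=pickle.load(open("c0.pkl","rb"))
c=d["top"]; s=d["side"]
print("cam",-c["R"].T@c["t"], -s["R"].T@s["t"])
# dark knob
for n,cc,(x0,x1,y0,y1) in (("top",c,(315,345,222,245)),("side",s,(352,375,178,200))):
    g=cc["frame"].sum(2)[y0:y1,x0:x1]<100
    v,u=np.nonzero(g); print(n,u.mean()+x0,v.mean()+y0,g.sum(), unproj(cc,u.mean()+x0,v.mean()+y0,z=.115))
print("loop", unproj(c,332.3,271.6,z=.082), "side",unproj(s,290+612/6,160+250/6,z=.082))
print("studtop",unproj(c,331.5,250.5,z=.102),"side",unproj(s,290+503/6,160+197/6,z=.102))
st=r.get_state(); R=Ro.from_euler('xyz',st["ee_rot"]).as_matrix(); print(R.round(3))
E
```

```text
cam [ 0.49150505 -0.01556197  1.01449795] [0.50343568 0.87992104 0.74725861]
top 329.63440860215053 236.7741935483871 93 [ 0.53292825 -0.03202598  0.115     ]
side 365.0 190.0 1 [ 0.52670066 -0.02963541  0.115     ]
loop [ 0.45684713 -0.03797582  0.082     ] side [ 0.45663739 -0.03618062  0.082     ]
studtop [ 0.50339307 -0.03613133  0.102     ] side [ 0.50424575 -0.0393268   0.102     ]
[[-0.     0.426 -0.905]
 [ 0.001 -0.905 -0.426]
 [-1.    -0.001 -0.   ]]
```

Emit:
carry_out:
  moves:
    - [-1,0.0186,0.0383,0,0,0,-0.0125]
    - [-1,0.0186,0.0383,0,0,0,-0.0125]
    - [-1,0.0186,0.0383,0,0,0,-0.0125]
    - [-1,0.0186,0.0383,0,0,0,-0.0125]
    - [-1,0.0186,0.0383,0,0,0,-0.0125]
  squeeze: 50

```text
clock: 0.57
tool_pos: [0.3088, -0.3429, 0.2311]
ee_rot: [-1.409, 1.57, 2.073]
ft_force: [1.6, -0.5, -0.0]
width: 0.0857
```

Emit:
carry_out:
  moves:
    - [-1,0.0186,0.0383,0,0,0,-0.0125]
    - [-1,0.0186,0.0383,0,0,0,-0.0125]
    - [-1,0.0186,0.0383,0,0,0,-0.0125]
    - [-1,0.0186,0.0383,0,0,0,-0.0125]
    - [-1,0.0186,0.0383,0,0,0,-0.0125]

```text
clock: 0.98
tool_pos: [0.3833, -0.1896, 0.2313]
ee_rot: [2.006, 1.571, -0.893]
ft_force: [1.0, -0.1, -0.2]
width: 0.0856
```

Emit:
carry_out:
  moves:
    - [-1,0.0186,0.0383,-0.01,0,0,-0.0125]
    - [-1,0.0186,0.0383,-0.02,0,0,-0.0125]
    - [-1,0.0186,0.0383,-0.03,0,0,-0.0125]
    - [-1,0.0186,0.0383,-0.03,0,0,-0.0125]
    - [-1,0.0186,0.0383,-0.02,0,0,-0.0125]

```text
clock: 1.4
tool_pos: [0.4571, -0.0362, 0.1415]
ee_rot: [-0.317, 1.569, 2.969]
ft_force: [-0.5, -0.1, 0.4]
width: 0.0853
```

```bash
cat >> h.py <<'E'
from scipy.spatial.transform import Rotation as Ro
def show(r):
    s=r.get_state(); R=Ro.from_euler('xyz',s["ee_rot"]).as_matrix()
    print("t",round(s["clock"],2),"pos",np.round(s["tool_pos"],4),"x",R[:,0].round(3),"y",R[:,1].round(3),"yaw_y",np.degrees(np.arctan2(R[1,1],R[0,1])).round(2),"F",np.round(s["ft_force"],1),"w",round(s["width"],4)); return s,R
E
python3 - <<'E'
from h import *; from cell import r
show(r)
c=r.camera("wrist"); cv2.imwrite("pics/w1.png",c["frame"][:,:,::-1])
print("loop",proj(c,[.457,-.0372,.082]),"stud",proj(c,[.5034,-.0363,.102]))
g,t=c["z_map"],0
pickle.dump(c,open("w1.pkl","wb"))
E
```

```text
t 1.4 pos [ 0.4571 -0.0362  0.1415] x [-0.001  0.    -1.   ] y [ 0.144 -0.99  -0.   ] yaw_y -81.73 F [-0.5 -0.1  0.4] w 0.0853
loop [321.55937322 218.97549628] stud [331.56021626 157.73185536]
```

View pics/w1.png

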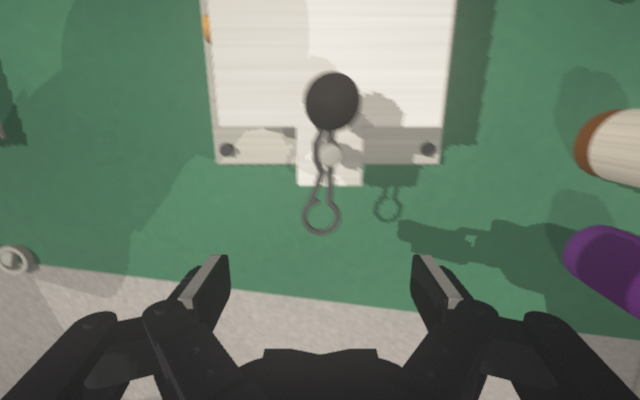

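Emit:
carry_out:
  moves:
    - [-1,0.001,-0.001,-0.023,0,0,0]
    - [-1,0,0,-0.023,0,0,0]
    - [-1,0,0,-0.023,0,0,0]
    - [-1,0,0,-0.023,0,0,0]
    - [-0.2,0,0,0,0,0,0]

```text
clock: 1.87
tool_pos: [0.4565, -0.0385, 0.0671]
ee_rot: [-0.335, 1.566, 2.952]
ft_force: [-0.7, 0.8, -0.6]
width: 0.0751
```

Emit:
carry_out:
  moves:
    - [0.3,0,0,0,0,0,0]
    - [0.6,0,0,0,0,0,0]
    - [1,0,0,0,0,0,0]
    - [1,0,0,0,0,0,0]
    - [1,0,0,0,0,0,0]

```text
clock: 2.28
tool_pos: [0.4587, -0.039, 0.0705]
ee_rot: [2.79, 1.569, -0.207]
ft_force: [0.5, -0.4, 2.5]
width: 0.0245
```

```bash
python3 - <<'E'
from h import *; from cell import r
show(r)
c=r.camera("wrist"); cv2.imwrite("pics/w2.png",c["frame"][:,:,::-1])
c=r.camera("side"); f=c["frame"][140:260,290:450,::-1]; cv2.imwrite("pics/s2.png",cv2.resize(f,None,fx=5,fy=5,interpolation=cv2.INTER_CUBIC))
show(r)
E
```

```text
t 2.28 pos [ 0.4587 -0.039   0.0705] x [ 0.002 -0.    -1.   ] y [ 0.145 -0.989  0.001] yaw_y -81.68 F [ 0.5 -0.4  2.5] w 0.0245
t 2.38 pos [ 0.4587 -0.039   0.0703] x [ 0.001 -0.    -1.   ] y [ 0.145 -0.989  0.001] yaw_y -81.68 F [ 1.  -1.2  4. ] w 0.0246
```

View pics/w2.png

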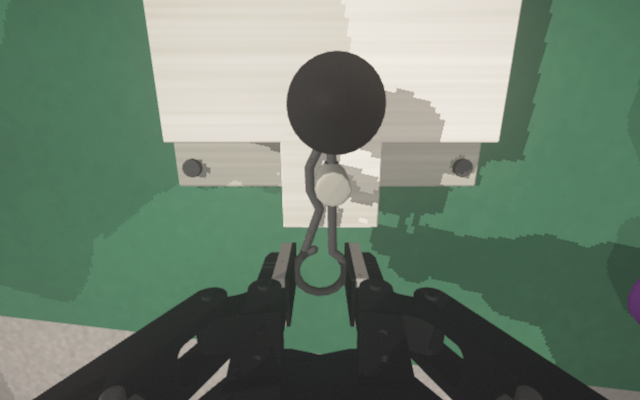

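View pics/s2.png

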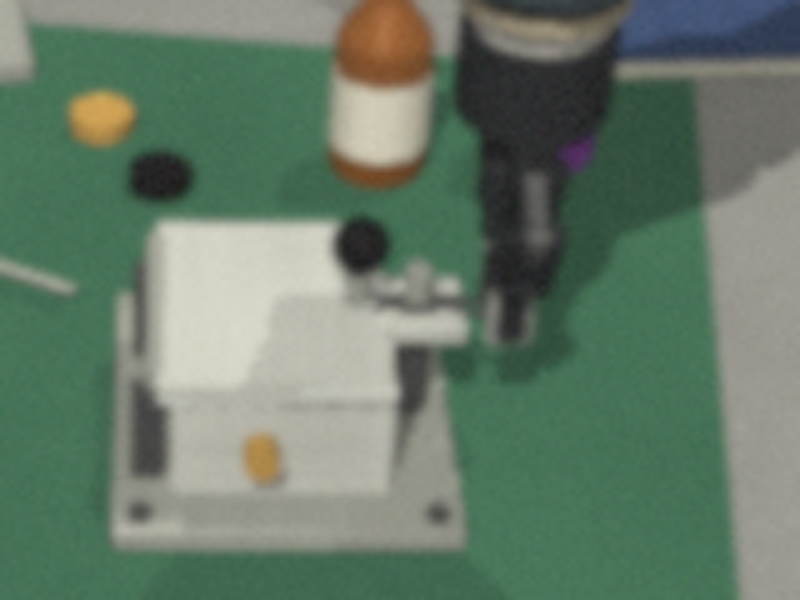

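Emit:
carry_out:
  moves:
    - [1,-0.005,-0.0007,0,0,0,0]
    - [1,-0.005,-0.0007,0,0,0,0]
    - [1,-0.005,-0.0007,0,0,0,0]
    - [1,-0.005,-0.0007,0,0,0,0]
    - [1,-0.005,-0.0007,0,0,0,0]

```text
clock: 2.8
tool_pos: [0.4377, -0.0416, 0.0697]
ee_rot: [-0.385, 1.571, 2.902]
ft_force: [0.8, -0.4, 0.5]
width: 0.0244
```

```bash
python3 - <<'E'
from h import *; from cell import r
show(r)
c=r.camera("wrist"); cv2.imwrite("pics/w3.png",c["frame"][:,:,::-1])
E
```

```text
t 2.8 pos [ 0.4377 -0.0416  0.0697] x [-0.  0. -1.] y [ 0.145 -0.989 -0.   ] yaw_y -81.67 F [ 0.8 -0.4  0.5] w 0.0244
```

View pics/w3.png

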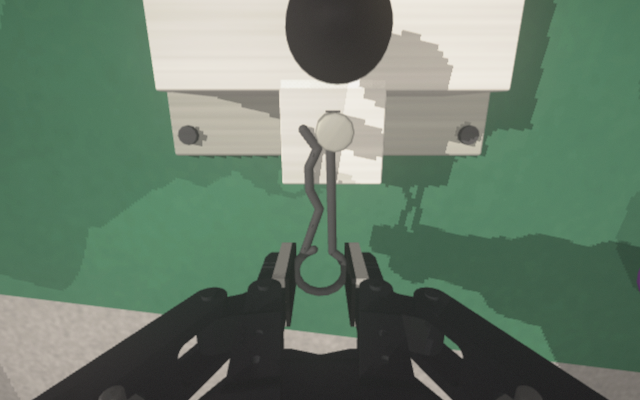

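Emit:
carry_out:
  moves:
    - [1,-0.0074,-0.0011,0,0,0,0]
    - [1,-0.0074,-0.0011,0,0,0,0]
    - [1,-0.0074,-0.0011,0,0,0,0]
    - [1,-0.0074,-0.0011,0,0,0,0]
    - [1,-0.0074,-0.0011,0,0,0,0]

```text
clock: 3.27
tool_pos: [0.4077, -0.0461, 0.0696]
ee_rot: [-0.364, 1.57, 2.923]
ft_force: [-0.3, -0.6, 0.1]
width: 0.0244
```

Emit:
carry_out:
  moves:
    - [1,0,0,0.01,0,0,0]
    - [1,0,0,0.02,0,0,0]
    - [1,0,0,0.02,0,0,0]
    - [1,0,0,0.02,0,0,0]
    - [1,0,0,0.01,0,0,0]

```text
clock: 3.68
tool_pos: [0.4093, -0.0462, 0.1357]
ee_rot: [2.771, 1.568, -0.226]
ft_force: [0.2, -0.5, 0.0]
width: 0.0247
```

```bash
python3 - <<'E'
from h import *; from cell import r
show(r)
c=r.camera("wrist"); cv2.imwrite("pics/w4.png",c["frame"][:,:,::-1])
c=r.camera("side"); f=c["frame"][140:260,290:450,::-1]; cv2.imwrite("pics/s4.png",cv2.resize(f,None,fx=5,fy=5,interpolation=cv2.INTER_CUBIC))
E
```

```text
t 3.68 pos [ 0.4093 -0.0462  0.1357] x [ 0.002 -0.001 -1.   ] y [ 0.145 -0.989  0.001] yaw_y -81.68 F [ 0.2 -0.5  0. ] w 0.0247
```

View pics/w4.png

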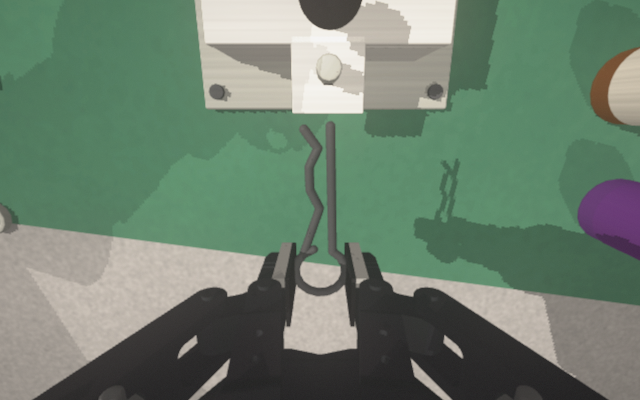

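View pics/s4.png

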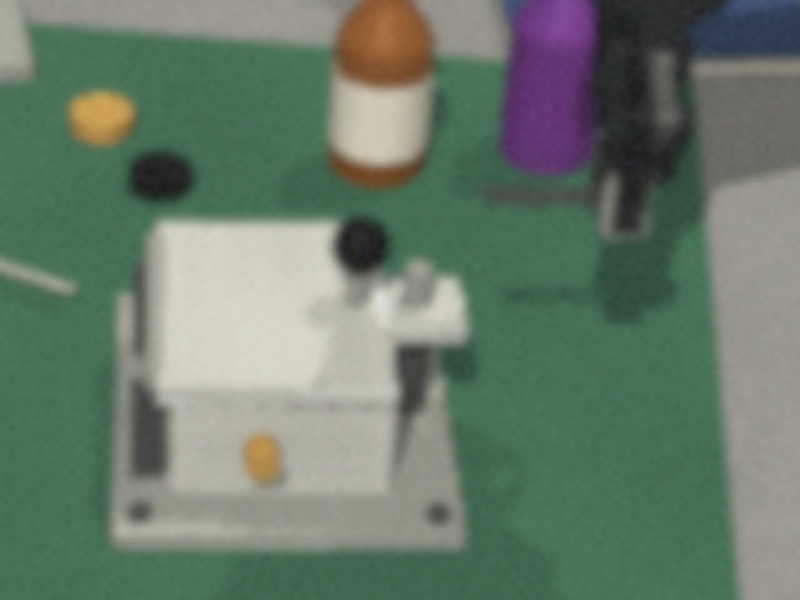

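Emit:
carry_out:
  moves:
    - [1,0.0114,0.0465,0,0,0,0.0044]
    - [1,0.0114,0.0465,0,0,0,0.0044]
    - [1,0.0114,0.0465,0,0,0,0.0044]
    - [1,0.0114,0.0465,0,0,0,0.0044]
    - [1,0.0114,0.0465,0,0,0,0.0044]

```text
clock: 4.2
tool_pos: [0.4539, 0.1418, 0.1328]
ee_rot: [0.054, 1.57, -2.908]
ft_force: [1.2, -0.1, -0.3]
width: 0.0241
```

Emit:
carry_out:
  moves:
    - [1,0.0114,0.0465,0,0,0,0.0044]
    - [1,0.0114,0.0465,0,0,0,0.0044]
    - [1,0.0114,0.0465,0,0,0,0.0044]
    - [1,0.0114,0.0465,0,0,0,0.0044]
    - [1,0.0114,0.0465,0,0,0,0.0044]

```text
clock: 4.62
tool_pos: [0.4994, 0.3278, 0.1324]
ee_rot: [0.318, 1.569, -2.608]
ft_force: [0.7, 0.4, -0.5]
width: 0.0243
```

Emit:
carry_out:
  moves:
    - [1,0,0,-0.02,0,0,0]
    - [1,0,0,-0.03,0,0,0]
    - [1,0,0,-0.03,0,0,0]
    - [1,0,0,-0.02,0,0,0]
    - [1,0,0,0,0,0,0]

```text
clock: 5.03
tool_pos: [0.4975, 0.3248, 0.0493]
ee_rot: [0.283, 1.564, -2.644]
ft_force: [-0.6, 0.9, -0.8]
width: 0.0247
```

```bash
python3 - <<'E'
from h import *; from cell import r
show(r)
c=r.camera("wrist"); cv2.imwrite("pics/w5.png",c["frame"][:,:,::-1])
c=r.camera("side"); f=c["frame"][260:400,270:450,::-1]; cv2.imwrite("pics/s5.png",cv2.resize(f,None,fx=4,fy=4,interpolation=cv2.INTER_CUBIC))
E
```

```text
t 5.03 pos [0.4975 0.3248 0.0493] x [-0.006 -0.003 -1.   ] y [ 0.213 -0.977  0.002] yaw_y -77.71 F [-0.6  0.9 -0.8] w 0.0247
```

View pics/w5.png

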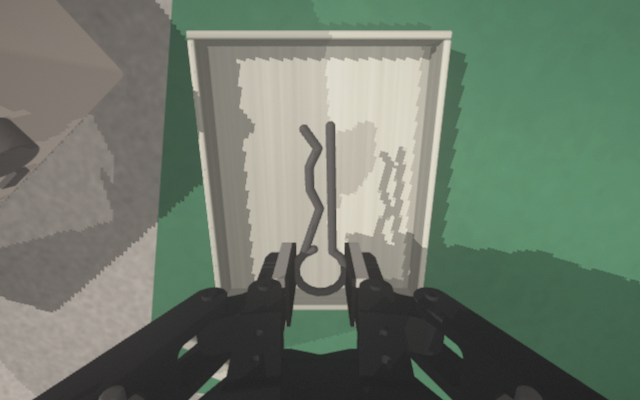

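View pics/s5.png

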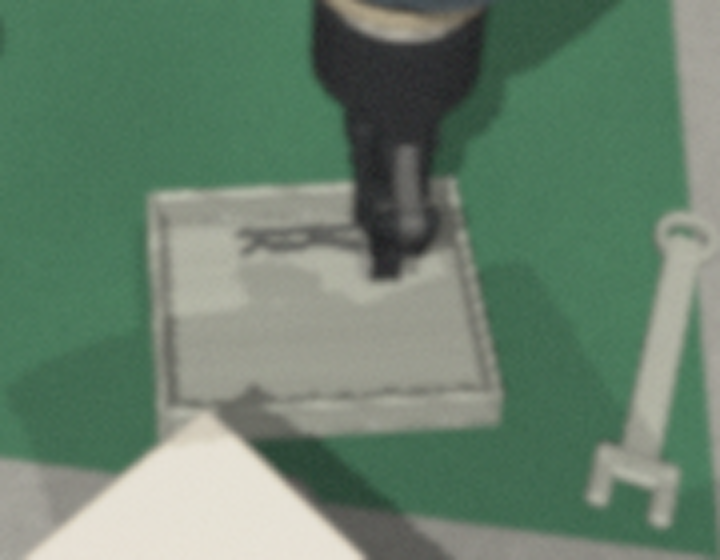

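Emit:
carry_out:
  moves:
    - [1,0.005,0.001,-0.012,0,0,0]
    - [1,0.005,0.001,-0.012,0,0,0]
    - [1,0,0,-0.012,0,0,0]
    - [1,0,0,-0.01,0,0,0]
    - [1,0,0,0,0,0,0]

```text
clock: 5.55
tool_pos: [0.5069, 0.327, 0.0149]
ee_rot: [0.284, 1.568, -2.644]
ft_force: [0.1, -0.4, 0.2]
width: 0.0242
```

Emit:
carry_out:
  moves:
    - [1,0,0,0,0,0,0]
    - [0.3,0,0,0,0,0,0]
    - [0.1,0,0,0,0,0,0]
    - [0,0,0,0,0,0,0]
    - [0,0,0,0,0,0,0]

```text
clock: 5.97
tool_pos: [0.5079, 0.3277, 0.0173]
ee_rot: [-2.821, 1.57, 0.535]
ft_force: [-0.1, 0.1, -0.7]
width: 0.0423
```

```bash
python3 - <<'E'
from h import *; from cell import r
show(r)
c=r.camera("wrist"); cv2.imwrite("pics/w6.png",c["frame"][:,:,::-1])
E
```

```text
t 5.97 pos [0.5079 0.3277 0.0173] x [ 0.001  0.    -1.   ] y [ 0.213 -0.977 -0.   ] yaw_y -77.72 F [-0.1  0.1 -0.7] w 0.0423
```

View pics/w6.png

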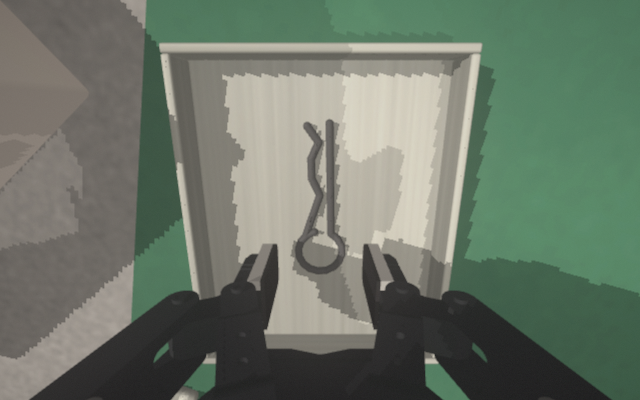

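Emit:
carry_out:
  moves:
    - [0,0,0,0.02,0,0,0]
    - [0,0,0,0.045,0,0,0]
    - [0,0,0,0.05,0,0,0]
    - [0,0,0,0.05,0,0,0]
    - [-0.5,0,0,0.05,0,0,0]

```text
clock: 6.43
tool_pos: [0.5075, 0.3274, 0.1909]
ee_rot: [-1.66, 1.571, 1.696]
ft_force: [0.4, 0.7, -0.7]
width: 0.054
```

Emit:
carry_out:
  moves:
    - [-0.7,0.0031,-0.045,0.0,0,0,-0.0044]
    - [-0.7,0.0031,-0.045,0.0,0,0,-0.0044]
    - [-0.7,0.0031,-0.045,0.0,0,0,-0.0044]
    - [-0.7,0.0031,-0.045,0.0,0,0,-0.0044]
    - [-0.7,0.0031,-0.045,0.0,0,0,-0.0044]

```text
clock: 6.85
tool_pos: [0.52, 0.146, 0.1892]
ee_rot: [3.117, 1.57, 0.156]
ft_force: [0.2, -0.7, 0.6]
width: 0.0728
```

Emit:
carry_out:
  moves:
    - [-0.7,0.0031,-0.045,0.0,0,0,-0.0044]
    - [-0.7,0.0031,-0.045,0.0,0,0,-0.0044]
    - [-0.7,0.0031,-0.045,0.0,0,0,-0.0044]
    - [-0.7,0.0031,-0.045,0.0,0,0,-0.0044]
    - [-0.7,0.0031,-0.045,0.0,0,0,-0.0044]

```text
clock: 7.27
tool_pos: [0.5324, -0.0342, 0.1892]
ee_rot: [2.963, 1.57, -0.034]
ft_force: [0.8, -0.1, -0.2]
width: 0.0726
```

```bash
python3 - <<'E'
from h import *; from cell import r
show(r)
c=r.camera("wrist"); cv2.imwrite("pics/w7.png",c["frame"][:,:,::-1])
print(proj(c,[.533,-.032,.115]))
c=r.camera("top"); f=c["frame"][180:300,130:230,::-1]; cv2.imwrite("pics/t7.png",cv2.resize(f,None,fx=5,fy=5,interpolation=cv2.INTER_CUBIC))
show(r)
E
```

```text
t 7.27 pos [ 0.5324 -0.0342  0.1892] x [ 0.001 -0.    -1.   ] y [ 0.144 -0.99   0.   ] yaw_y -81.7 F [ 0.8 -0.1 -0.2] w 0.0726
[317.30502307 210.82208142]
t 7.37 pos [ 0.5328 -0.0365  0.1892] x [ 0.001 -0.001 -1.   ] y [ 0.14  -0.99   0.001] yaw_y -81.93 F [-0.7 -0.2  0. ] w 0.0724
```

View pics/w7.png

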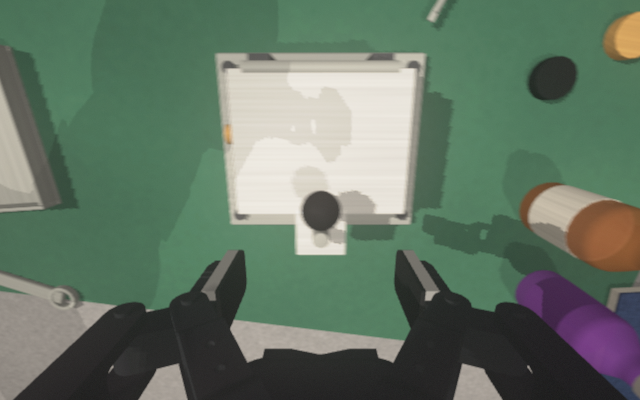

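View pics/t7.png

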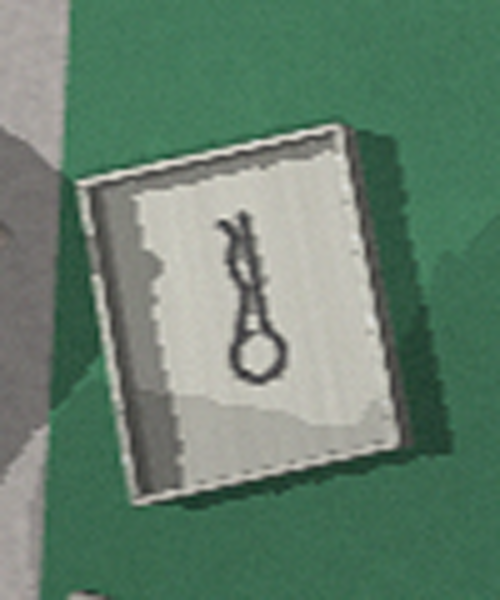

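Emit:
carry_out:
  moves:
    - [-0.7,0,0.0015,-0.02,0,0,0]
    - [-0.7,0,0.0015,-0.03,0,0,0]
    - [-0.7,0,0,-0.03,0,0,0]
    - [-0.7,0,0,-0.02,0,0,0]
    - [-0.7,0,0,-0.012,0,0,0]
  squeeze: 20

```text
clock: 7.78
tool_pos: [0.5317, -0.0294, 0.0976]
ee_rot: [-0.331, 1.569, 2.956]
ft_force: [0.4, 0.1, -0.2]
width: 0.0725
```

Emit:
carry_out:
  moves:
    - [0,0,0,0,0,0,0]
    - [0.3,0,0,0,0,0,0]
    - [0.6,0,0,0,0,0,0]
    - [1,0,0,0,0,0,0]
    - [1,0,0,0,0,0,0]

```text
clock: 8.2
tool_pos: [0.5337, -0.0323, 0.101]
ee_rot: [2.101, 1.566, -0.895]
ft_force: [-0.9, -17.9, 2.4]
width: 0.0282
```

```bash
python3 - <<'E'
from h import *; from cell import r
show(r)
c=r.camera("wrist"); cv2.imwrite("pics/w8.png",c["frame"][:,:,::-1])
c=r.camera("side"); f=c["frame"][140:260,290:450,::-1]; cv2.imwrite("pics/s8.png",cv2.resize(f,None,fx=5,fy=5,interpolation=cv2.INTER_CUBIC))
s,R=show(r)
import math
g=.015; n=25; yaw=math.radians(8.3)
def tcp(th,ph):
    a=math.atan2(.040,.102)+th; K=np.array([.062-.1096*math.cos(a),.075+.1096*math.sin(a)])
    return K+g*np.array([-math.sin(ph),-math.cos(ph)])
th=np.linspace(0,1.64,n+1); ph=th/1.64*math.radians(35)
p=[tcp(a,b) for a,b in zip(th,ph)]
for i in range(n):
    d=(p[i+1]-p[i])/.8
    print(i,np.round([d[0]*math.cos(yaw),d[0]*math.sin(yaw),d[1]],4), end=';')
dp=ph[1]/(math.pi/2); print("rot",-dp*math.sin(yaw),dp*math.cos(yaw))
E
```

```text
t 8.2 pos [ 0.5337 -0.0323  0.101 ] x [ 0.003 -0.004 -1.   ] y [ 0.146 -0.989  0.004] yaw_y -81.63 F [ -0.9 -17.9   2.4] w 0.0282
t 8.3 pos [ 0.5337 -0.0323  0.101 ] x [ 0.003 -0.004 -1.   ] y [ 0.145 -0.989  0.004] yaw_y -81.65 F [ -0.9 -17.7   3.7] w 0.0286
0 [0.0031 0.0004 0.0083];1 [0.0036 0.0005 0.008 ];2 [0.0041 0.0006 0.0077];3 [0.0046 0.0007 0.0074];4 [0.0051 0.0007 0.0071];5 [0.0055 0.0008 0.0067];6 [0.0059 0.0009 0.0063];7 [0.0063 0.0009 0.0059];8 [0.0067 0.001  0.0055];9 [0.007 0.001 0.005];10 [0.0073 0.0011 0.0045];11 [0.0076 0.0011 0.004 ];12 [0.0078 0.0011 0.0034];13 [0.008  0.0012 0.0029];14 [0.0082 0.0012 0.0023];15 [0.0083 0.0012 0.0018];16 [0.0084 0.0012 0.0012];17 [0.0085 0.0012 0.0006];18 [0.0085 0.0012 0.0001];19 [ 0.0085  0.0012 -0.0005];20 [ 0.0084  0.0012 -0.0011];21 [ 0.0083  0.0012 -0.0017];22 [ 0.0082  0.0012 -0.0022];23 [ 0.008   0.0012 -0.0028];24 [ 0.0078  0.0011 -0.0033];rot -0.002245540904459583 0.015392623385517301
```

View pics/w8.png

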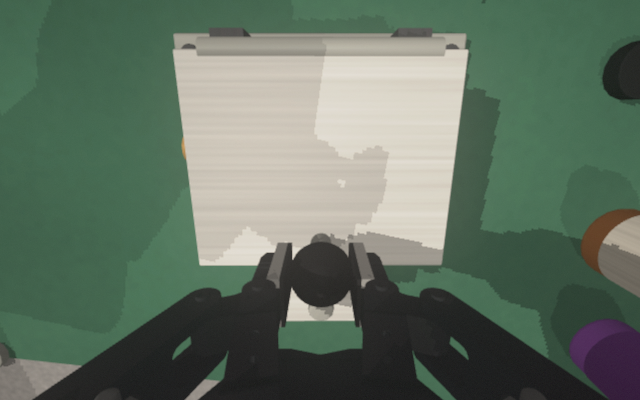

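View pics/s8.png

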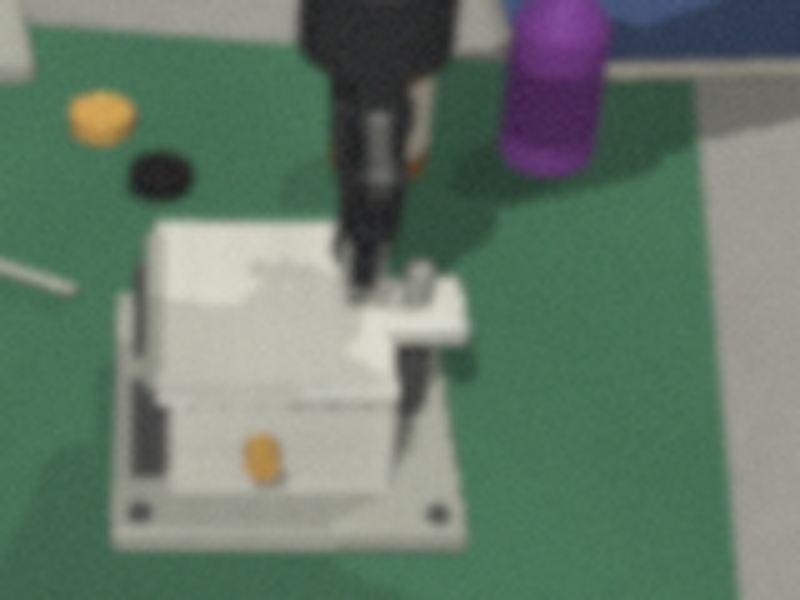

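Emit:
carry_out:
  moves:
    - [1,0,-0.0018,0,0,0,0]
    - [1,0,-0.0018,0,0,0,0]
    - [1,0.0031,0.0004,0.0083,-0.0022,0.0154,0]
    - [1,0.0036,0.0005,0.008,-0.0022,0.0154,0]
    - [1,0.0041,0.0006,0.0077,-0.0022,0.0154,0]

```text
clock: 8.72
tool_pos: [0.5415, -0.0316, 0.1193]
ee_rot: [-0.002, 1.497, -2.998]
ft_force: [2.2, -0.8, -5.6]
width: 0.0287
```

Good: the lateral load is gone and the lid is following. Continue the arc.

Emit:
carry_out:
  moves:
    - [1,0.0046,0.0007,0.0074,-0.0022,0.0154,0]
    - [1,0.0051,0.0007,0.0071,-0.0022,0.0154,0]
    - [1,0.0055,0.0008,0.0067,-0.0022,0.0154,0]
    - [1,0.0059,0.0009,0.0063,-0.0022,0.0154,0]
    - [1,0.0063,0.0009,0.0059,-0.0022,0.0154,0]

```text
clock: 9.13
tool_pos: [0.563, -0.0284, 0.1459]
ee_rot: [-0.004, 1.374, -3.0]
ft_force: [0.2, -0.5, -5.8]
width: 0.0283
```

Emit:
carry_out:
  moves:
    - [1,0.0067,0.001,0.0055,-0.0022,0.0154,0]
    - [1,0.007,0.001,0.005,-0.0022,0.0154,0]
    - [1,0.0073,0.0011,0.0045,-0.0022,0.0154,0]
    - [1,0.0076,0.0011,0.004,-0.0022,0.0154,0]
    - [1,0.0078,0.0011,0.0034,-0.0022,0.0154,0]

```text
clock: 9.55
tool_pos: [0.5921, -0.0241, 0.1638]
ee_rot: [-0.004, 1.251, -3.0]
ft_force: [-1.5, -1.5, -3.3]
width: 0.0286
```

```bash
python3 - <<'E'
from h import *; from cell import r
show(r)
c=r.camera("wrist"); cv2.imwrite("pics/w9.png",c["frame"][:,:,::-1])
c=r.camera("side"); f=c["frame"][100:260,270:450,::-1]; cv2.imwrite("pics/s9.png",cv2.resize(f,None,fx=3.7,fy=3.7,interpolation=cv2.INTER_CUBIC))
s,R=show(r); print(s["qpos"])
E
```

```text
t 9.55 pos [ 0.5921 -0.0241  0.1638] x [-0.311 -0.044 -0.949] y [ 0.145 -0.989 -0.001] yaw_y -81.68 F [-1.5 -1.5 -3.3] w 0.0286
t 9.65 pos [ 0.593  -0.024   0.1638] x [-0.309 -0.044 -0.95 ] y [ 0.145 -0.989 -0.001] yaw_y -81.66 F [-1.2 -1.   5. ] w 0.0284
[-0.08707099  0.65776854  1.36781685 -0.07185096  1.42612365  1.35941774]
```

View pics/s9.png

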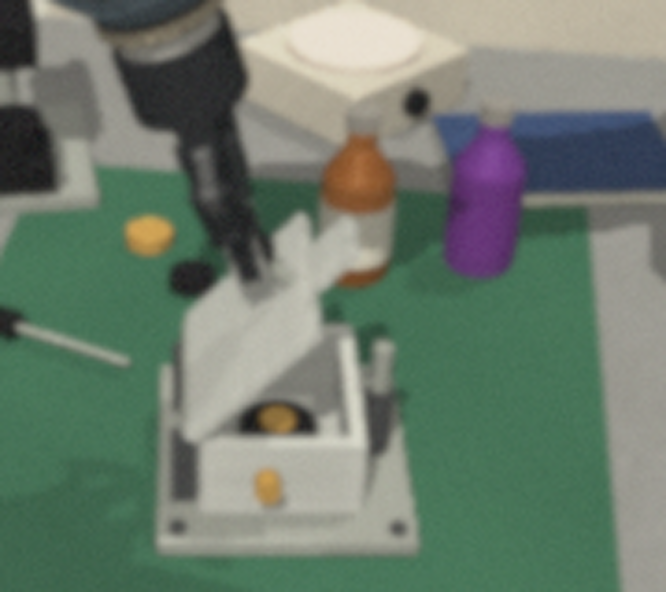

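View pics/w9.png

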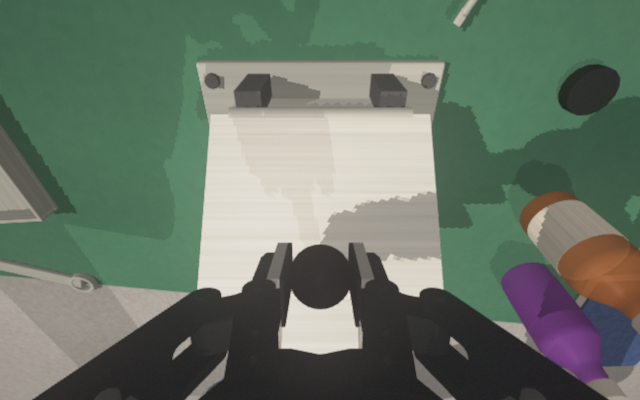

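Emit:
carry_out:
  moves:
    - [1,0.008,0.0012,0.0029,-0.0022,0.0154,0]
    - [1,0.0082,0.0012,0.0023,-0.0022,0.0154,0]
    - [1,0.0083,0.0012,0.0018,-0.0022,0.0154,0]
    - [1,0.0084,0.0012,0.0012,-0.0022,0.0154,0]
    - [1,0.0085,0.0012,0.0006,-0.0022,0.0154,0]

```text
clock: 10.07
tool_pos: [0.6251, -0.0193, 0.1707]
ee_rot: [-0.004, 1.13, -3.001]
ft_force: [-2.3, -0.1, -0.3]
width: 0.0285
```

Emit:
carry_out:
  moves:
    - [1,0.0085,0.0012,0.0001,-0.0022,0.0154,0]
    - [1,0.0085,0.0012,-0.0005,-0.0022,0.0154,0]
    - [1,0.0084,0.0012,-0.0011,-0.0022,0.0154,0]
    - [1,0.0083,0.0012,-0.0017,-0.0022,0.0154,0]
    - [1,0.0082,0.0012,-0.0022,-0.0022,0.0154,0]

```text
clock: 10.48
tool_pos: [0.6588, -0.0143, 0.1664]
ee_rot: [-0.004, 1.008, -3.0]
ft_force: [-2.9, 1.6, -0.3]
width: 0.0282
```

```bash
python3 - <<'E'
from h import *; from cell import r
show(r)
c=r.camera("wrist"); cv2.imwrite("pics/w10.png",c["frame"][:,:,::-1])
c=r.camera("side"); f=c["frame"][100:260,270:450,::-1]; cv2.imwrite("pics/s10.png",cv2.resize(f,None,fx=3.7,fy=3.7,interpolation=cv2.INTER_CUBIC))
s,R=show(r); k=s["tool_pos"]-.015*R[:,0]
yw=np.radians(8.3); e=np.array([np.cos(yw),np.sin(yw)]); hx=(np.array([.5034,-.0363])+e*.132)
dx=(k[:2]-hx)@e; dz=k[2]-.075; print(dx,dz,np.hypot(dx,dz),"theta",np.pi-np.arctan2(dz,dx)-np.arctan2(.04,.102))
E
```

```text
t 10.48 pos [ 0.6588 -0.0143  0.1664] x [-0.528 -0.075 -0.846] y [ 0.144 -0.99  -0.002] yaw_y -81.7 F [-2.9  1.6 -0.3] w 0.0282
t 10.58 pos [ 0.6595 -0.0143  0.1659] x [-0.527 -0.075 -0.847] y [ 0.145 -0.989 -0.002] yaw_y -81.68 F [0.7 1.5 1.2] w 0.0287
0.03360392118244789 0.10355017097495663 0.10886625477060796 theta 1.510865625784421
```

View pics/s10.png

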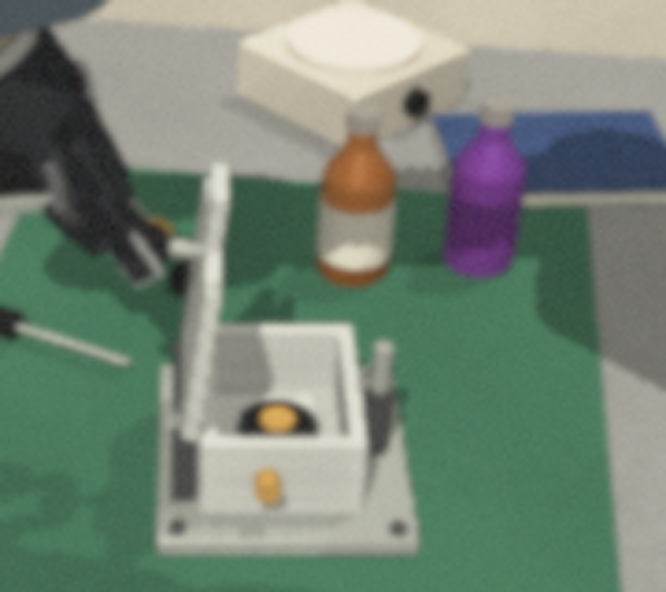

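View pics/w10.png

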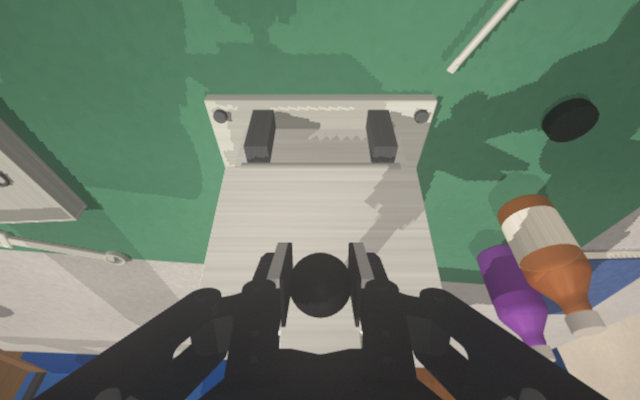

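Emit:
carry_out:
  moves:
    - [1,0.0065,0.001,-0.0025,0,0,0]
    - [1,0.0065,0.001,-0.003,0,0,0]
    - [1,0.003,0.0004,-0.0013,0,0,0]
    - [1,0.002,0.0003,-0.001,0,0,0]
    - [1,0,0,0,0,0,0]

```text
clock: 11.0
tool_pos: [0.6739, -0.0122, 0.16]
ee_rot: [-0.004, 1.011, -3.0]
ft_force: [2.1, 1.9, 4.5]
width: 0.0283
```

Emit:
carry_out:
  moves:
    - [1,0.002,0.0003,-0.001,0,0,0]
    - [1,0,0,0,0,0,0]
    - [1,0,0,0,0,0,0]
    - [1,0,0,0,0,0,0]
    - [1,0,0,0,0,0,0]

```text
clock: 11.42
tool_pos: [0.6754, -0.012, 0.1593]
ee_rot: [-0.004, 1.011, -3.0]
ft_force: [1.5, 3.7, 5.3]
width: 0.0284
```

Emit:
carry_out:
  moves:
    - [1,0.0025,0.0004,-0.0013,0,0,0]
    - [1,0,0,0,0,0,0]
    - [1,0.0025,0.0004,-0.0013,0,0,0]
    - [1,0,0,0,0,0,0]
    - [1,0,0,0,0,0,0]

```text
clock: 11.83
tool_pos: [0.6795, -0.0114, 0.1571]
ee_rot: [-0.004, 1.01, -3.0]
ft_force: [2.6, 3.0, 5.2]
width: 0.0281
```

```bash
python3 - <<'E'
from h import *; from cell import r
show(r)
c=r.camera("wrist"); cv2.imwrite("pics/w11.png",c["frame"][:,:,::-1])
c=r.camera("side"); pickle.dump(c,open("s11.pkl","wb"));f=c["frame"][100:260,270:450,::-1]; cv2.imwrite("pics/s11.png",cv2.resize(f,None,fx=3.7,fy=3.7,interpolation=cv2.INTER_CUBIC))
s,R=show(r); k=s["tool_pos"]-.015*R[:,0]
yw=np.radians(8.3); e=np.array([np.cos(yw),np.sin(yw)]); hx=(np.array([.5034,-.0363])+e*.132)
dx=(k[:2]-hx)@e; dz=k[2]-.075; print(dx,dz,np.hypot(dx,dz),"theta",np.pi-np.arctan2(dz,dx)-np.arctan2(.04,.102))
E
```

```text
t 11.83 pos [ 0.6795 -0.0114  0.1571] x [-0.526 -0.075 -0.847] y [ 0.144 -0.99  -0.002] yaw_y -81.69 F [2.6 3.  5.2] w 0.0281
t 11.93 pos [ 0.6794 -0.0113  0.1571] x [-0.526 -0.075 -0.847] y [ 0.145 -0.99  -0.002] yaw_y -81.69 F [2.6 4.  5.5] w 0.0285
0.05377941544710106 0.09478145748537341 0.10897591572858445 theta 1.713176751883666
```

View pics/s11.png

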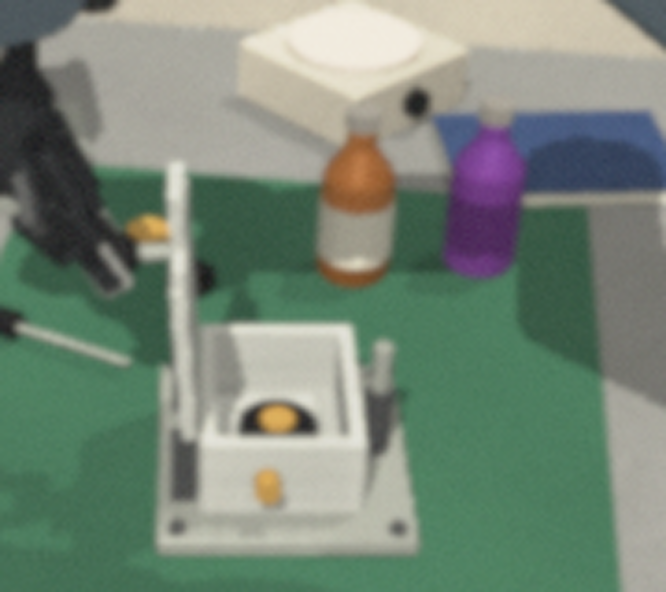

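Emit:
carry_out:
  moves:
    - [1,0.0025,0.0004,-0.0015,0,0,0]
    - [1,0,0,0,0,0,0]
    - [1,0.0025,0.0004,-0.0015,0,0,0]
    - [1,0,0,0,0,0,0]
    - [1,0,0,0,0,0,0]

```text
clock: 12.35
tool_pos: [0.6824, -0.0109, 0.1546]
ee_rot: [-0.004, 1.007, -3.0]
ft_force: [-6.1, 2.4, 6.4]
width: 0.0278
```

```bash
python3 - <<'E'
from h import *; from cell import r
c=r.camera("side"); b=pickle.load(open("s11.pkl","rb"))
s,R=show(r)
f=np.hstack([x["frame"][130:230,290:370,::-1] for x in (b,c)]); cv2.imwrite("pics/s12.png",cv2.resize(f,None,fx=5,fy=5,interpolation=cv2.INTER_CUBIC))
# project predicted tongue tip for theta
yw=np.radians(8.3); e=np.array([np.cos(yw),np.sin(yw),0]); H=np.array([.5034,-.0363,0])+e*.132+[0,0,.075]
for th in (1.5,1.6,1.65,1.7):
    K=np.pi-np.arctan2(.04,.102)-th
    print(th, proj(c,H+.1096*(e*np.cos(K)+np.array([0,0,np.sin(K)]))), "tip",proj(c,H+.1561*(-e*np.cos(th+.032)+np.array([0,0,np.sin(th+.032)]))))
E
```

```text
t 12.4 pos [ 0.6824 -0.0109  0.1546] x [-0.529 -0.075 -0.845] y [ 0.144 -0.99  -0.002] yaw_y -81.72 F [-6.1  2.2  6.2] w 0.0281
1.5 [308.33973751 166.93470266] tip [324.58707516 148.41598225]
1.6 [304.10921278 168.23799529] tip [317.93328692 148.43679937]
1.65 [302.06777909 169.02121181] tip [314.61881228 148.66532527]
1.7 [300.08330179 169.88876101] tip [311.32661383 149.03827483]
```

View pics/s12.png

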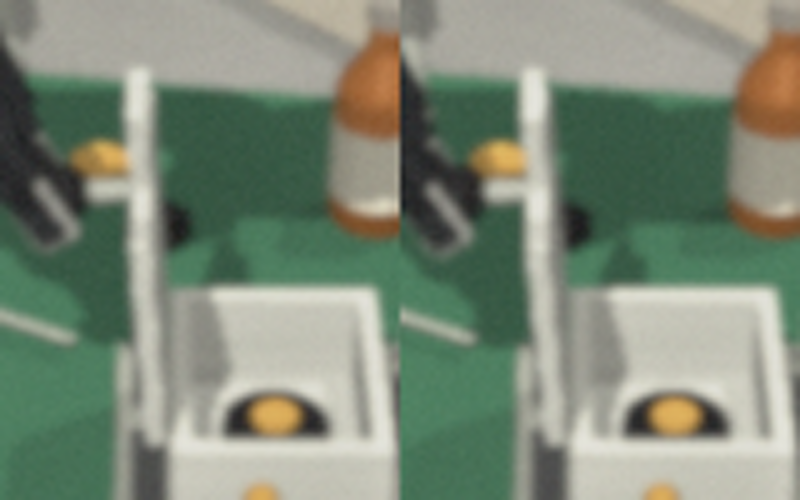

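Emit:
carry_out:
  moves:
    - [1,0.002,0.0003,-0.0012,0,0,0]
    - [1,0,0,0,0,0,0]
    - [1,0,0,0,0,0,0]
    - [1,0,0,0,0,0,0]
    - [1,0,0,0,0,0,0]

```text
clock: 12.82
tool_pos: [0.6833, -0.0108, 0.154]
ee_rot: [-0.004, 1.004, -3.001]
ft_force: [-12.9, 1.7, 9.2]
width: 0.0277
```

Emit:
carry_out:
  moves:
    - [1,-0.002,-0.0003,0.001,0,0,0]
    - [0,0,0,0,0,0,0]
    - [-0.5,0,0,0,0,0,0]
    - [-0.6,0,0,0,0,0,0]
    - [-0.6,0,0,0,0,0,0]

```text
clock: 13.23
tool_pos: [0.6829, -0.0112, 0.1537]
ee_rot: [-0.003, 1.009, -3.0]
ft_force: [0.0, 0.6, -0.3]
width: 0.0683
```

Emit:
carry_out:
  moves:
    - [-0.6,0.01,0.0015,0.016,0,0,0]
    - [-0.6,0.016,0.0023,0.026,0,0,0]
    - [-0.6,0.016,0.0023,0.026,0,0,0]
    - [-0.6,0.016,0.0023,0.026,0,0,0]
    - [-0.6,0.016,0.0023,0.026,0,0,0]

```text
clock: 13.65
tool_pos: [0.7423, -0.0024, 0.2515]
ee_rot: [-0.003, 1.009, -3.0]
ft_force: [2.1, 0.2, 0.2]
width: 0.0681
```

```bash
python3 - <<'E'
from h import *; from cell import r
s,R=show(r)
c=r.camera("side"); cv2.imwrite("pics/s13.png",c["frame"][:,:,::-1])
c=r.camera("wrist"); cv2.imwrite("pics/w13.png",c["frame"][:,:,::-1])
E
```

```text
t 13.65 pos [ 0.7423 -0.0024  0.2515] x [-0.527 -0.075 -0.846] y [ 0.144 -0.99  -0.002] yaw_y -81.72 F [2.1 0.2 0.2] w 0.0681
```

View pics/s13.png

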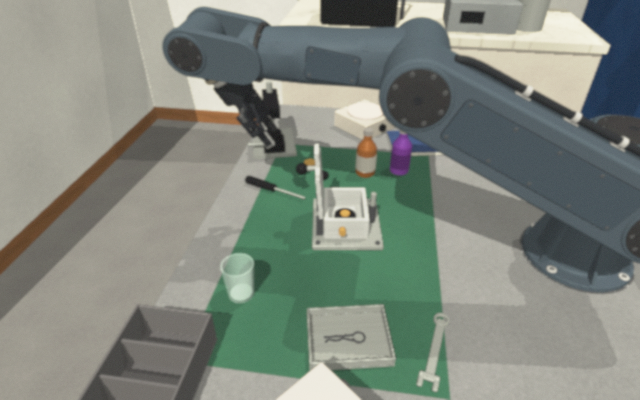

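View pics/w13.png

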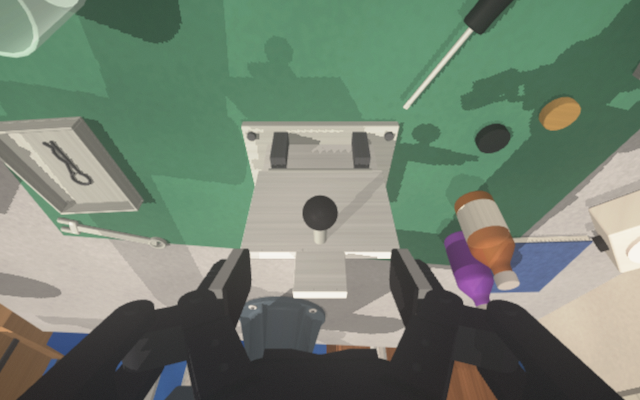

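Emit:
carry_out:
  moves:
    - [-0.6,0,0,0.02,0,0,0]
    - [-0.6,0,0,0.03,0,0,0]
    - [-0.6,0,0,0.02,0,0,0]
    - [-0.6,0,0,0,0,0,0]
    - [-0.6,0,0,0,0,0,0]

```text
clock: 14.17
tool_pos: [0.7423, -0.0026, 0.3054]
ee_rot: [-0.003, 1.009, -2.999]
ft_force: [0.6, -0.3, -2.0]
width: 0.0681
```

```bash
python3 - <<'E'
from h import *; from cell import r
s,R=show(r)
c=r.camera("side"); x0,y0=292,158
g=(c["frame"].sum(2)[y0:182,x0:313]<110); v,u=np.nonzero(g); print("knob px",u.mean()+x0,v.mean()+y0,g.sum())
f=c["frame"][130:230,280:380,::-1]; cv2.imwrite("pics/s14.png",cv2.resize(f,None,fx=5,fy=5,interpolation=cv2.INTER_CUBIC))
E
```

```text
t 14.17 pos [ 0.7423 -0.0026  0.3054] x [-0.527 -0.075 -0.846] y [ 0.144 -0.99  -0.002] yaw_y -81.71 F [ 0.6 -0.3 -2. ] w 0.0681
knob px 302.5 171.25 4
```

View pics/s14.png

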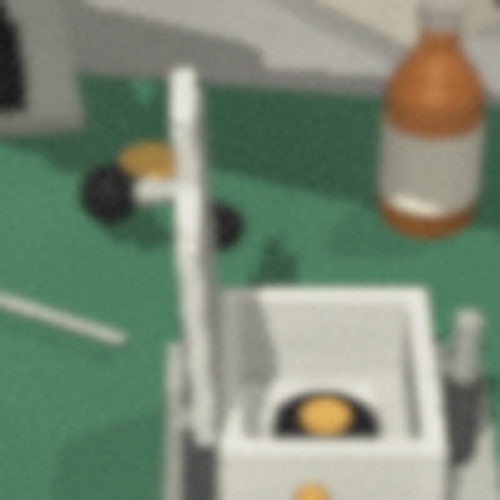

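```bash
python3 -c "
from cell import r
print(r.sign_off())"
```

```text
the job is handed in; nothing more can be done
None
```

The test cell is open, with the clip in the tray and the lid swung all the way back. I handed the job in at about 14.2 s.

**What I did**
1. **Clip:** I pinched it across the loop, pulled it straight out along the cell's -x for about 50 mm, and set it in the tray.
2. **Lid:** I lifted it by the knob with a 20 N grip and swung it back until it met the stop, where the force rose to about 16 N. Then I opened the fingers and withdrew.

**What the last checks showed**
- **Clip:** it lies flat near the middle of the tray, well inside the walls, in the top, side and wrist pictures.
- **Lid:** it stayed up after release. The knob at about (301, 169) in the side picture matches the computed position for 1.65 rad.
- **Bottle, beaker and purple look-alike:** all were still standing in the last full side picture, and nothing moved near them after that.
- **Robot:** the gripper is well clear of everything.

**What disagreed or failed**
- The gripper read about 24.5 mm on the 28 mm loop, but the grip held.
- On first gripping the knob there was an 18 N sideways load from a 3 mm offset. I corrected it before lifting.
- The lid angle worked out from the gripper pose read about 0.06 rad high, so I relied on the stop force and the picture.
- A last script count of dark knob pixels found only 4, so I read the knob position from the enlarged picture by eye.

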